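Find the rocking pot lid and seat it

ROBOT

A 6-joint arm with a two-finger parallel gripper is mounted at the origin on a cart in front of the work surface, level with it; the furniture and walls round the work are solid. World frame = base frame: x ahead of the robot, y to its left, z up, the work surface at z = 0. Lengths are in mm, angles in degrees, forces in N, time in s.
With the tool pointing down it reaches from about 400 to 925 mm from the base axis. Payload 3.4 kg.
Tool frame: the origin (TCP) lies at the very end of the fingers, on their centre line; the grasp point (between the pads) lies 19 mm behind it; z points along the fingers, y is the line along which they close (so a half turn about z gives the same grasp; the last joint's range is limited). The gripper opens to 85 mm and grips with 20 to 120 N. Pads are 22 mm wide; open, the fingers measure 114 mm over their backs; the gripper's body (76 mm by 85 mm) begins 54 mm behind the grasp point. The pads swing forward as they close: fully open they stand 13 mm farther back than shut.
Start: joints at [-78.696, 17.578, 86.31, -0, 76.112, -4.211], TCP at [153.789, -554.058, 231.305] pointing down, gripper open.
Joint ranges: [-179.03, 179.03], [-60, 130.46], [8.19, 133.38], [-81.62, 261.62], [5.75, 156.47], [-153.77, 153.77]. Speed limits (degrees/s): [147.25, 147.25, 180, 180, 180, 180].

INTERFACE

Orientations are given as [roll, pitch, yaw] about the fixed x, y, z axes, in that order (R = Rz(yaw) Ry(pitch) Rx(roll)).
In Python, from plant import r, eyes gives the robot as it stands.
- The arm moves only by the tool servo_tool, never from a script. Its arguments are lists of equal length, an entry for each row: "offset": the shift along the tool's x, y, z in m, a list of three; "delta_rot": the turn, a rotation vector about the tool's x, y, z in rad, a list of three; "gripper": the finger opening in m, from 0 to 0.0854. A call has 1 to 10 rows; each row shifts and turns the commanded pose from where the row before left it, along the tool's axes as they then stand; what a row does not reach is not made up. A row lasts 1/8 s, in which the tool goes at most 62.5 mm and 10.7 degrees, less where a joint would pass 70% of its speed; a pose out of reach is approached as far as the arm can. A call is refused whole if a number of a shift passes 0.0625 or a number of a turn 0.188, either way. A call with a gripper value outside its range is refused whole. The fingers move at their own pace and stop on an object; the grip force is fixed at half the most. Time passes only in rows, so rows that do not move let the fingers close. It gives the time, the measured TCP pose, the force, the opening and the grip force at its end, in the units of the state.
- r.get_obs(): the state, without advancing time (a new reading comes with each control period).
- eyes.capture(name): name is "scene" or "top"; returns the picture (480x640x3 uint8, blue, green, red); there is no depth.
- eyes.camera_info(name): a dict with "fx", "fy", "cx", "cy" (pixels), "xyz" and "rotation" of the camera in the world. Camera axes: x right, y up, looking along -z (the intrinsics and any distortion apply to the point x, -y, -z); pixel columns grow to the right and rows downward; lengths in mm; the calibration is good to about 2 mm. A picture is of the moment at which its call begins. camera_info takes no time and is no camera call.
- r.sign_off(): hands the job in; it is judged then, once.
Trained networks look in the newest picture that a camera, given by its name, has taken for a name from the list of things; names that differ only in an ending like _2 or _b are one class to them, and where a whole thing is asked for, a point or a joint stands for the part that bears it (a point fixed in the world has none). Each returns a list of dicts, best first, with "conf" (0 to 1); they miss things now and then, are a little off and sometimes report something else, mostly with a low value. They report only what shows in the picture. A call takes as long as a camera call. They do not tell look-alikes from the thing itself.
- eyes.recognise(label, camera): "bbox" ([left, top, right, bottom] in pixels, round what is visible of it).
- eyes.spot_point(label, camera): "location" ([column, row] in pixels: a listed point, or the origin of a listed thing).
The state is a dict: "clock": time; "joint_pos": joint angles; "qd": joint speeds; "joint_efforts": joint torques, N m; "eef_pos": TCP position; "eef_rot": TCP orientation; "contact_force": force on the tool from outside, world axes, zero at the start; "ft_torque": the same for the moment, N m; "width": finger opening in mm; "finger_force": force on a finger pad.
Only numpy, scipy, OpenCV 4.12 (cv2) and the standard library are available. Lean on these libraries where they do the work, as an engineer would, in place of code of your own. Each camera call takes 0.05 s, during which the arm holds its last target. There are 200 camera calls.

TASK

One of the three wooden lids on the white pots is not sitting properly and rocks. Press down on each lid with your fingertips, in turn from the left pot to the right, to find it, and push that lid with the fingers until it drops home, so that all three lids lie level on their pots. Do not lift a lid or knock one off, and leave the other things on the worktop where they are.

Things in the scene. Friction and masses are not known exactly. Their poses are not given: they have to be found in the camera images.
- pot_1: one of three identical white stoneware pots, fixed, 84 mm across (a thin raised band 86 mm across above half height), 70 mm high, bore 68 mm across; origin: centre of its underside, z up. They stand in a row across the worktop (left is +y), some 23 cm apart; the numbers do not tell the place
- pot_1_mouth (a point): centre of the mouth of pot_1, level with its rim, z up. A home lid has its origin here. Two lids are home; the third is 8 to 10 mm off centre in some direction, its plug caught on the rim on that side, where it stands about 10 mm high (tilt 0.11 rad). It rocks if pressed near that edge; pushed from there toward the centre it slides (a few N) and drops in
- lid_1: loose round wooden lid of pot_1, about 0.2 kg: flat disc 96 mm across, 10 mm thick, overhanging the pot by 6 mm all round, with a plug 62 mm across and 6 mm deep below it. Origin: centre of the disc's underside, z up; top at z = +10 mm, plug's foot at -6 mm. Home, the plug is in the bore (3 mm play all round) and the disc lies level on the rim
- pot_2: one of three identical white stoneware pots, fixed, 84 mm across (a thin raised band 86 mm across above half height), 70 mm high, bore 68 mm across; origin: centre of its underside, z up. They stand in a row across the worktop (left is +y), some 23 cm apart; the numbers do not tell the place
- pot_2_mouth (a point): centre of the mouth of pot_2, level with its rim, z up. A home lid has its origin here. Two lids are home; the third is 8 to 10 mm off centre in some direction, its plug caught on the rim on that side, where it stands about 10 mm high (tilt 0.11 rad). It rocks if pressed near that edge; pushed from there toward the centre it slides (a few N) and drops in
- lid_2: loose round wooden lid of pot_2, about 0.2 kg: flat disc 96 mm across, 10 mm thick, overhanging the pot by 6 mm all round, with a plug 62 mm across and 6 mm deep below it. Origin: centre of the disc's underside, z up; top at z = +10 mm, plug's foot at -6 mm. Home, the plug is in the bore (3 mm play all round) and the disc lies level on the rim
- pot_3: one of three identical white stoneware pots, fixed, 84 mm across (a thin raised band 86 mm across above half height), 70 mm high, bore 68 mm across; origin: centre of its underside, z up. They stand in a row across the worktop (left is +y), some 23 cm apart; the numbers do not tell the place
- pot_3_mouth (a point): centre of the mouth of pot_3, level with its rim, z up. A home lid has its origin here. Two lids are home; the third is 8 to 10 mm off centre in some direction, its plug caught on the rim on that side, where it stands about 10 mm high (tilt 0.11 rad). It rocks if pressed near that edge; pushed from there toward the centre it slides (a few N) and drops in
- lid_3: loose round wooden lid of pot_3, about 0.2 kg: flat disc 96 mm across, 10 mm thick, overhanging the pot by 6 mm all round, with a plug 62 mm across and 6 mm deep below it. Origin: centre of the disc's underside, z up; top at z = +10 mm, plug's foot at -6 mm. Home, the plug is in the bore (3 mm play all round) and the disc lies level on the rim
- teaspoon: steel teaspoon lying flat along x, 130x26x11 mm, between the left and the middle pot; origin: centre of its underside; not part of the job
- candle: small tea light, 38 mm across, 15 mm high, between the middle and the right pot; origin: centre of its underside; not part of the job
- spice_jar: upright spice jar with a screw cap, 42 mm across, 96 mm high, behind the pots; origin: centre of its underside; not part of the job
- salt_shaker: upright glass salt shaker with a domed top, 44 mm across, 90 mm high, behind the pots; origin: centre of its underside; not part of the job
- mandarin: mandarin, about 61x60x50 mm, behind the pots; origin: centre of its underside; not part of the job
- tin: short food tin, 75 mm across, 58 mm high, behind the pots at the right; origin: centre of its underside; not part of the job
Mind the look-alikes: they are no part of the job. What is shaped like the lid_1 but purple is not meant.

How it is judged (in metres and radians):
On the way, in this order (a step that is already met when the one before it is completed fails the run):
1. the lid of the left pot is pressed with the fingers (more than 1.5 N) (((contact force between the fingers and lid_1 above 1.5 N and world y of pot_1 between 0.12 and 1 m) or (contact force between the fingers and lid_2 above 1.5 N and world y of pot_2 between 0.12 and 1 m) or (contact force between the fingers and lid_3 above 1.5 N and world y of pot_3 between 0.12 and 1 m))), for 0.1 s.
2. the lid of the middle pot is pressed with the fingers (more than 1.5 N) (((contact force between the fingers and lid_1 above 1.5 N and world y of pot_1 between -0.12 and 0.12 m) or (contact force between the fingers and lid_2 above 1.5 N and world y of pot_2 between -0.12 and 0.12 m) or (contact force between the fingers and lid_3 above 1.5 N and world y of pot_3 between -0.12 and 0.12 m))), for 0.1 s.
3. the lid of the right pot is pressed with the fingers (more than 1.5 N) (((contact force between the fingers and lid_1 above 1.5 N and world y of pot_1 between -1 and -0.12 m) or (contact force between the fingers and lid_2 above 1.5 N and world y of pot_2 between -1 and -0.12 m) or (contact force between the fingers and lid_3 above 1.5 N and world y of pot_3 between -1 and -0.12 m))), for 0.1 s.
At the end, for the whole second after the job is handed in: all three lids are home and at rest: each within 6 mm of its pot's centre, level within 0.03 rad, its disc on the rim (within 2 mm above) (horizontal distance between lid_1 and pot_1 below 0.006 m and angle between each of lid_1, lid_2, lid_3's own z axis and vertical below 0.03 rad and z of lid_1 in the frame of pot_1_mouth between -0.003 and 0.002 m and linear speed of each of lid_1, lid_2, lid_3 below 0.01 m/s and horizontal distance between lid_2 and pot_2 below 0.006 m and z of lid_2 in the frame of pot_2_mouth between -0.003 and 0.002 m and horizontal distance between lid_3 and pot_3 below 0.006 m and z of lid_3 in the frame of pot_3_mouth between -0.003 and 0.002 m); the robot touches nothing.
It fails at once if a lid is lifted (its centre more than 20 mm above its home height) or falls off its pot (z of lid_1 in the frame of pot_1_mouth above 0.02 m or z of lid_1 in the frame of pot_1_mouth below -0.015 m or horizontal distance between lid_1 and pot_1 above 0.035 m or z of lid_2 in the frame of pot_2_mouth above 0.02 m or z of lid_2 in the frame of pot_2_mouth below -0.015 m or horizontal distance between lid_2 and pot_2 above 0.035 m or z of lid_3 in the frame of pot_3_mouth above 0.02 m or z of lid_3 in the frame of pot_3_mouth below -0.015 m or horizontal distance between lid_3 and pot_3 above 0.035 m).
It fails at once if another thing on the worktop is moved by more than 30 mm (distance of any of teaspoon, candle, spice_jar, salt_shaker, mandarin, tin from where it was at the start of the episode above 0.03 m).
It also fails if it takes over 51 s, if anything falls off the work surface, if the arm or the gripper's body presses on something with over 40 N, if the wrist force passes 120 N, or if a joint passes its speed limit or range.

## Working session

There is one attempt and no reset: what is moved stays moved. The work goes in short steps, Python scripts to look and compute and a tool call to move; the robot and the scene stay as the last step left them, time stands still between calls to the robot, and variables do not carry over. Pictures are saved under pics/ and viewed, at most 10 in all, crops included, and the job is handed in when it is done.

Besides the shell and the picture viewer there is one more tool, called after ">>>" in YAML: its name, and indented under it one key for each argument. servo_tool: Moves the arm, as the interface text tells. Its arguments: {"type":"object","properties":{"offset":{"type":"array"},"delta_rot":{"type":"array"},"gripper":{"type":"array"}},"required":["offset","delta_rot","gripper"]}

```bash
mkdir -p pics
cat > h.py <<'E'
from plant import r, eyes
import numpy as np, cv2
def ray(cam,px):
    c=eyes.camera_info(cam); R=np.array(c["rotation"],float).reshape(3,3)
    d=R@np.array([(px[0]-c["cx"])/c["fx"],-(px[1]-c["cy"])/c["fy"],-1.])
    return np.array(c["xyz"],float),d
def atz(cam,px,z):
    o,d=ray(cam,px); return o+d*(z-o[2])/d[2]
E
python3 - <<'E'
from h import *
for c in("top","scene"):
    cv2.imwrite(f"pics/{c}0.png",eyes.capture(c)); print(c,eyes.camera_info(c))
    for n,z in(("lid_1",70),("pot_1_mouth",70),("pot_1",0)):
        for d in eyes.spot_point(n,c): print(n,d,atz(c,d["location"],z).round(1))
    for d in eyes.recognise("lid_1",c): print(d)
print(r.get_obs())
E
```

```text
top {'fx': 486.0038115968147, 'fy': 486.0038115968147, 'cx': 313.8565461692448, 'cy': 240.0269883920111, 'xyz': array([ 486.37596782,  -13.59886591, 1083.04310299]), 'rotation': array([  1.92806397,  -0.38590225, -88.46030396])}Traceback (most recent call last):
  File "<stdin>", line 5, in <module>
  File "h.py", line 8, in atz
    o,d=ray(cam,px); return o+d*(z-o[2])/d[2]
        ~~~^^^^^^^^
  File "h.py", line 4, in ray
    c=eyes.camera_info(cam); R=np.array(c["rotation"],float).reshape(3,3)
                               ~~~~~~~~~~~~~~~~~~~~~~~~~~~~~~~~~~~~~^^^^^
ValueError: cannot reshape array of size 3 into shape (3,3)
```

View pics/top0.png

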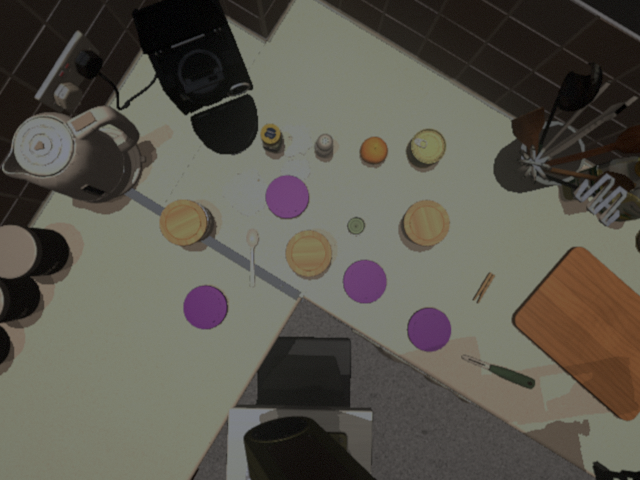

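The top view shows the wooden lids at about (185,222), (309,253) and (426,223), with four purple look-alikes on the table. The camera rotation is given as roll, pitch, yaw, so I'll change the helper to match.

```bash
sed -i 's/R=np.array(c\["rotation"\],float).reshape(3,3)/R=Rot.from_euler("xyz",c["rotation"],degrees=True).as_matrix()/; 1i from scipy.spatial.transform import Rotation as Rot' h.py
python3 - <<'E'
from h import *
for c in("top","scene"):
    im=eyes.capture(c);cv2.imwrite(f"pics/{c}1.png",im)
    if c=="top": cv2.imwrite("pics/topcrop.png",cv2.convertScaleAbs(cv2.resize(im[180:300,150:470],None,fx=2.5,fy=2.5,interpolation=cv2.INTER_CUBIC),alpha=1.3))
    else: print(eyes.camera_info(c))
    for n,z in(("lid_1",70),("pot_1_mouth",70),("pot_1",0)):
        for d in eyes.spot_point(n,c): print(c,n,np.round(d["location"],1),round(d["conf"],2),atz(c,d["location"],z).round(1))
    for d in eyes.recognise("lid_1",c): print(np.round(d["bbox"],1),d["conf"])
print(r.get_obs())
E
```

```text
top lid_1 [364.4 284. ] 0.96 [ 432.  -127.1   70. ]
top lid_1 [289.  196.1] 0.94 [611.1  34.9  70. ]
top lid_1 [425.8 223.4] 0.87 [ 561.8 -252.6   70. ]
top lid_1 [207.5 307. ] 0.83 [375.8 197.2  70. ]
top lid_1 [430.6 330.2] 0.83 [ 340.  -266.8   70. ]
top lid_1 [309.3 253.8] 0.78 [491.7 -10.8  70. ]
top lid_1 [187.3 222.4] 0.76 [550.3 245.2  70. ]
top pot_1 [198.  224.2] 0.76 [551.3 239.2   0. ]
[283.9 230.5 333.2 276.4] 0.86
[159.2 200.6 207.5 244.9] 0.79
[408.2 309.2 451.4 353. ] 0.75
[402.8 200.5 449.5 247. ] 0.73
[343.  260.  384.5 304. ] 0.7
[267.  175.5 308.6 217.3] 0.67
[183.1 284.9 225.6 330.7] 0.62
{'fx': 501.22703526162707, 'fy': 501.22703526162707, 'cx': 323.35912889535155, 'cy': 239.85345561388885, 'xyz': array([-89.92720095, 578.50358155, 494.72805765]), 'rotation': array([  63.9372234 ,   -0.93379278, -132.34549391])}
scene lid_1 [404.6 272.6] 0.96 [362.9 -31.6  70. ]
scene lid_1 [397.8 204.6] 0.85 [ 572.2 -262.8   70. ]
scene lid_1 [201.7 282. ] 0.78 [560.5 245.3  70. ]
scene lid_1 [278.5 264.8] 0.76 [524.9 114.8  70. ]
scene lid_1 [289.1 363.8] 0.73 [309.1 264.8  70
[... 698 characters left out ...]
278. ] 0.71
{'clock': 0.6, 'joint_pos': array([-7.86956295e+01,  1.75803283e+01,  8.63109499e+01, -2.17074865e-03,
        7.61110367e+01, -4.21300630e+00]), 'qd': array([-0.02721682,  0.03404611, -0.02693533, -0.04468951, -0.04747461,
        0.04887642]), 'joint_efforts': array([ 1.39716967e-04, -4.57173121e+01, -2.52203840e+01, -1.56302542e-05,
        1.29983826e-03, -7.58569911e-06]), 'eef_pos': array([ 153.77701266, -554.05990717,  231.28117314]), 'eef_rot': array([-1.79997536e+02,  1.93149905e-03,  1.55178979e+01]), 'contact_force': array([0.67051368, 0.13286236, 0.28889215]), 'ft_torque': array([-0.04078207, -0.09529831,  0.0333805 ]), 'finger_force': 0.0, 'width': 85.68469618815446}
```

View pics/scene1.png

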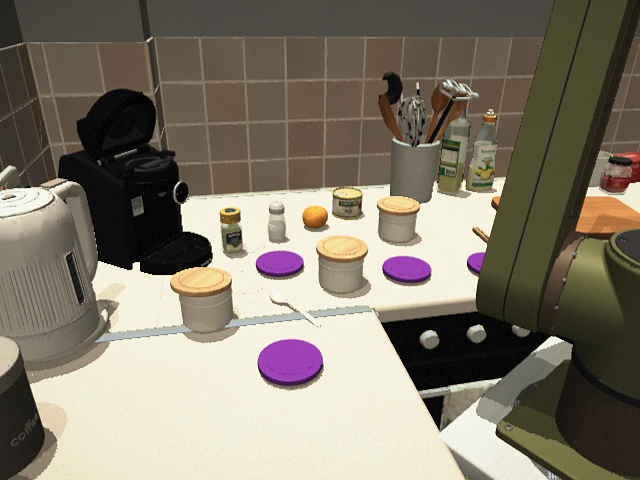

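View pics/topcrop.png

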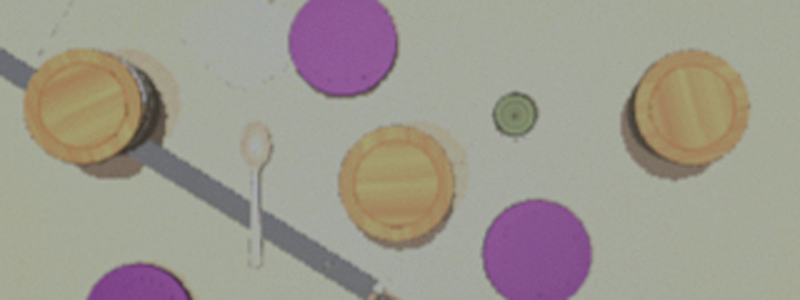

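The scene view shows the left lid at about (201,281), off to the left of its pot (about 206), while the middle and right lids look centred. I'll fit the lid poses to the silhouettes in both views.

```bash
cat > fit.py <<'E'
from h import *
from scipy.optimize import least_squares
th=np.linspace(0,2*np.pi,72,endpoint=False); U=np.c_[np.cos(th),np.sin(th)]
ci={c:eyes.camera_info(c) for c in("top","scene")}
def proj(c,P):
    c=ci[c]; R=Rot.from_euler("xyz",c["rotation"],degrees=True).as_matrix()
    q=(P-c["xyz"])@R
    return np.c_[c["cx"]-c["fx"]*q[:,0]/q[:,2], c["cy"]+c["fy"]*q[:,1]/q[:,2]]
def disc(p):
    R=Rot.from_rotvec([p[3],p[4],0]).as_matrix()
    a=np.linspace(0,2*np.pi,180)
    D=np.vstack([np.c_[48*np.cos(a),48*np.sin(a),0*a+z] for z in(0,10)])
    return D@R.T+p[:3]
def mask(im,box):
    l,t,rr,b=[int(v) for v in box]; m=np.zeros(im.shape[:2],np.uint8)
    hsv=cv2.cvtColor(im,cv2.COLOR_BGR2HSV)
    s=cv2.inRange(hsv,(5,75,60),(28,255,255))
    m[t-6:b+6,l-6:rr+6]=s[t-6:b+6,l-6:rr+6]
    m=cv2.morphologyEx(m,cv2.MORPH_OPEN,np.ones((2,2)))
    n,lab,st,_=cv2.connectedComponentsWithStats(m); k=1+np.argmax(st[1:,4])
    return (lab==k).astype(np.uint8)
def support(P): return (P@U.T).max(0)
B={"left":([159,200,208,245],[170,264,233,298],(552,243)),"mid":([284,230,333,277],[315,235,367,263],(490,-10)),"right":([403,200,450,247],[377,197,420,219],(560,-248))}
def fit(ims,names=B):
    out={}
    for n in names:
        S={};
        for c,bx in zip(("top","scene"),B[n][:2]):
            m=mask(ims[c],bx); ys,xs=np.nonzero(m)
            S[c]=support(np.c_[xs,ys].astype(float))+.5*0+0.4
        f=lambda p:np.r_[np.hstack([support(proj(c,disc(p)))-S[c] for c in S]),0.02*(p[2]-70)]
        s=least_squares(f,[*B[n][2],70,0,0],loss="soft_l1",x_scale=[1,1,1,.02,.02])
        out[n]=s.x; print(n,s.x.round(3),"rms",np.sqrt(np.mean(s.fun**2)).round(2))
    return out
E
python3 - <<'E'
from fit import *
ims={c:cv2.imread(f"pics/{c}1.png") for c in ci}
o=fit(ims)
s=ims["scene"].copy(); big=cv2.resize(s,None,fx=4,fy=4,interpolation=cv2.INTER_CUBIC)
for n,p in o.items():
    cv2.polylines(big,[(cv2.convexHull(proj("scene",disc(p)).astype(np.float32))*4+2).astype(int)],1,(0,0,255),1)
cv2.imwrite("pics/crop2.png",np.hstack([cv2.resize(big[4*y:4*y+85,4*x:4*x+85] if 0 else big[4*y:4*y+380,4*x:4*x+320],(260,309)) for x,y in((162,258),(302,230),(358,190))]))
E
```

```text
left [5.48010e+02 2.50978e+02 7.26790e+01 1.11000e-01 5.20000e-02] rms 0.44
mid [ 4.91518e+02 -1.02160e+01  6.67090e+01  1.30000e-02  2.00000e-02] rms 0.49
right [ 5.60953e+02 -2.54063e+02  6.66430e+01 -7.00000e-03  2.00000e-02] rms 0.35
```

View pics/crop2.png

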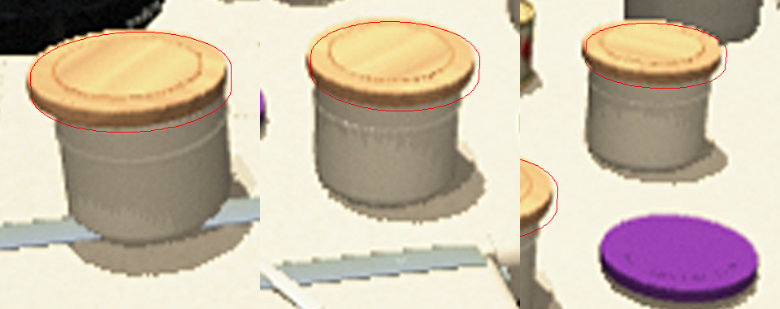

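The left lid is the tilted one: tilt about 0.11, with its high side toward +y and slightly −x. That puts its pot centre near (551,242). I'll write a small planning helper before moving.

```bash
cat > go.py <<'E'
from h import *; import sys
o=r.get_obs(); p=np.array(o["eef_pos"]); R=Rot.from_euler("xyz",o["eef_rot"],degrees=True).as_matrix()
print("t",o["clock"],"p",p.round(1),"F",np.round(o["contact_force"],1),"w",round(o["width"],1))
a=sys.argv[1:]
for s in a:
    q=np.array([float(v) for v in s.split(",")]); d=R.T@(q-p); print(s,"tool delta mm",d.round(1),"norm",np.linalg.norm(d).round()); p=q
E
python3 go.py 460,-350,200 510,0,180 548,245,130
```

```text
t 0.6 p [ 153.8 -554.1  231.3] F [0.7 0.1 0.3] w 85.7
460,-350,200 tool delta mm [ 349.7 -114.7   31.3] norm 369.0
510,0,180 tool delta mm [ 141.8 -323.9   20. ] norm 354.0
548,245,130 tool delta mm [ 102.2 -225.9   50. ] norm 253.0
```

>>> servo_tool:
  offset:
    - [0.035,-0.0115,0.003]
    - [0.035,-0.0115,0.003]
    - [0.035,-0.0115,0.003]
    - [0.035,-0.0115,0.003]
    - [0.035,-0.0115,0.003]
    - [0.035,-0.0115,0.003]
    - [0.035,-0.0115,0.003]
    - [0.035,-0.0115,0.003]
    - [0.035,-0.0115,0.003]
    - [0.035,-0.0115,0.003]
  delta_rot:
    - [0,0,0]
    - [0,0,0]
    - [0,0,0]
    - [0,0,0]
    - [0,0,0]
    - [0,0,0]
    - [0,0,0]
    - [0,0,0]
    - [0,0,0]
    - [0,0,0]
  gripper: [0,0,0,0,0,0,0,0,0,0]

```text
clock: 1.85
eef_pos: [461.3, -349.0, 201.3]
eef_rot: [180.0, -0.0, 15.5]
contact_force: [1.1, 0.3, 0.5]
width: 0.0
finger_force: 0.0
```

>>> servo_tool:
  offset:
    - [0.015,-0.034,0.002]
    - [0.015,-0.034,0.002]
    - [0.015,-0.034,0.002]
    - [0.015,-0.034,0.002]
    - [0.015,-0.034,0.002]
    - [0.015,-0.034,0.002]
    - [0.015,-0.034,0.002]
    - [0.015,-0.034,0.002]
    - [0.015,-0.034,0.002]
    - [0.015,-0.034,0.002]
  delta_rot:
    - [0,0,0]
    - [0,0,0]
    - [0,0,0]
    - [0,0,0]
    - [0,0,0]
    - [0,0,0]
    - [0,0,0]
    - [0,0,0]
    - [0,0,0]
    - [0,0,0]
  gripper: [0,0,0,0,0,0,0,0,0,0]

```text
clock: 3.1
eef_pos: [514.1, 19.3, 181.4]
eef_rot: [180.0, -0.0, 15.5]
contact_force: [0.3, 0.3, 0.3]
width: 0.2
finger_force: 0.0
```

```bash
python3 go.py 550,243,120
```

```text
t 3.1 p [514.1  19.3 181.4] F [0.3 0.3 0.3] w 0.2
550,243,120 tool delta mm [  94.4 -206.    61.4] norm 235.0
```

>>> servo_tool:
  offset:
    - [0.0155,-0.034,0.01]
    - [0.0155,-0.034,0.01]
    - [0.0155,-0.034,0.01]
    - [0.0155,-0.034,0.01]
    - [0.0155,-0.034,0.01]
    - [0.0155,-0.034,0.01]
    - [0,0,0.006]
    - [0,0,0.006]
    - [0,0,0.006]
    - [0,0,0.006]
  delta_rot:
    - [0,0,0]
    - [0,0,0]
    - [0,0,0]
    - [0,0,0]
    - [0,0,0]
    - [0,0,0]
    - [0,0,0]
    - [0,0,0]
    - [0,0,0]
    - [0,0,0]
  gripper: [0,0,0,0,0,0,0,0,0,0]

```text
clock: 4.35
eef_pos: [548.9, 238.6, 97.1]
eef_rot: [180.0, 0.0, 15.4]
contact_force: [-0.4, 0.5, 0.2]
width: 0.1
finger_force: 0.0
```

>>> servo_tool:
  offset:
    - [0,0,0.003]
    - [0,0,0.002]
    - [0,0,0.002]
    - [0,0,0]
  delta_rot:
    - [0,0,0]
    - [0,0,0]
    - [0,0,0]
    - [0,0,0]
  gripper: [0,0,0,0]

```text
clock: 4.85
eef_pos: [548.9, 239.6, 90.3]
eef_rot: [-180.0, 0.0, 15.5]
contact_force: [-0.5, -0.1, 0.6]
width: -0.2
finger_force: 0.0
```

>>> servo_tool:
  offset:
    - [0,0,0.002]
    - [0,0,0.001]
    - [0,0,0.001]
    - [0,0,0]
  delta_rot:
    - [0,0,0]
    - [0,0,0]
    - [0,0,0]
    - [0,0,0]
  gripper: [0,0,0,0]

```text
clock: 5.35
eef_pos: [548.8, 239.5, 86.2]
eef_rot: [180.0, 0.0, 15.5]
contact_force: [0.5, -0.4, -0.9]
width: 0.2
finger_force: 0.0
```

>>> servo_tool:
  offset:
    - [0,0,0.001]
    - [0,0,0.0005]
    - [0,0,0]
  delta_rot:
    - [0,0,0]
    - [0,0,0]
    - [0,0,0]
  gripper: [0,0,0]

```text
clock: 5.72
eef_pos: [548.9, 239.6, 84.8]
eef_rot: [-180.0, -0.0, 15.5]
contact_force: [-0.8, 0.3, 0.1]
width: 0.0
finger_force: 0.1
```

>>> servo_tool:
  offset:
    - [0,0,0.0005]
    - [0,0,0.0005]
    - [0,0,0]
  delta_rot:
    - [0,0,0]
    - [0,0,0]
    - [0,0,0]
  gripper: [0,0,0]

```text
clock: 6.1
eef_pos: [549.0, 239.6, 84.4]
eef_rot: [-180.0, -0.0, 15.5]
contact_force: [-1.0, -0.8, 4.5]
width: 0.5
finger_force: 2.4
```

>>> servo_tool:
  offset:
    - [0,0,0.0005]
    - [0,0,0.0005]
    - [0,0,0]
  delta_rot:
    - [0,0,0]
    - [0,0,0]
    - [0,0,0]
  gripper: [0,0,0]

```text
clock: 6.48
eef_pos: [549.0, 239.7, 84.2]
eef_rot: [-180.0, -0.1, 15.5]
contact_force: [-2.4, -1.3, 10.4]
width: -0.0
finger_force: 4.8
```

The press reads 10 N at z = 84.3, against 80 for a home lid, so this lid stands high. Next I go round to its high (+y) side and push it home from the edge.

>>> servo_tool:
  offset:
    - [0,0,-0.015]
    - [0,0,-0.015]
    - [0.0025,-0.02,0]
    - [0,-0.02,0]
    - [0,-0.022,0]
    - [0,-0.022,0]
    - [0,0,0.015]
    - [0,0,0.015]
    - [0,0,0.009]
    - [0,0,0]
  delta_rot:
    - [0,0,0]
    - [0,0,0]
    - [0,0,0]
    - [0,0,0]
    - [0,0,0]
    - [0,0,0]
    - [0,0,0]
    - [0,0,0]
    - [0,0,0]
    - [0,0,0]
  gripper: [0,0,0,0,0,0,0,0,0,0]

```text
clock: 7.72
eef_pos: [528.1, 320.0, 72.3]
eef_rot: [180.0, 0.2, 15.5]
contact_force: [-0.8, 0.1, 0.0]
width: 0.2
finger_force: 0.0
```

```bash
python3 go.py; python3 -c "
from h import *
im=eyes.capture('scene');cv2.imwrite('pics/s3.png',im);cv2.imwrite('pics/s3c.png',cv2.resize(im[180:360,110:350],None,fx=3.2,fy=3.2,interpolation=cv2.INTER_CUBIC))"
```

```text
t 7.725 p [528.1 320.   72.3] F [-0.8  0.1  0. ] w 0.2
```

View pics/s3c.png

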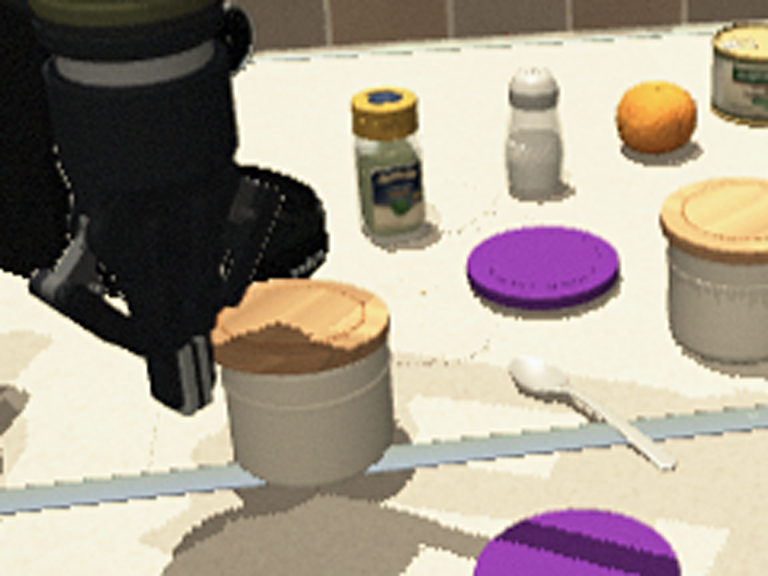

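The fingers stand beside the high edge of the lid, near full-image pixel (170,300), clear of everything. Now I push in along tool +y.

>>> servo_tool:
  offset:
    - [0,0.003,0]
    - [0,0.002,0]
    - [0,0.0015,0]
    - [0,0.0015,0]
  delta_rot:
    - [0,0,0]
    - [0,0,0]
    - [0,0,0]
    - [0,0,0]
  gripper: [0,0,0,0]

```text
clock: 8.28
eef_pos: [531.1, 313.3, 74.1]
eef_rot: [-180.0, -0.0, 15.5]
contact_force: [1.0, -0.4, -0.5]
width: 0.0
finger_force: 0.0
```

>>> servo_tool:
  offset:
    - [0,0.001,0]
    - [0,0.001,0]
    - [0,0.001,0]
    - [0,0,0]
  delta_rot:
    - [0,0,0]
    - [0,0,0]
    - [0,0,0]
    - [0,0,0]
  gripper: [0,0,0,0]

```text
clock: 8.78
eef_pos: [531.8, 310.5, 73.8]
eef_rot: [180.0, 0.0, 15.5]
contact_force: [-0.6, -0.6, -0.4]
width: -0.6
finger_force: 0.0
```

>>> servo_tool:
  offset:
    - [0,0.001,0]
    - [0,0.001,0]
    - [0,0.001,0]
    - [0,0,0]
  delta_rot:
    - [0,0,0]
    - [0,0,0]
    - [0,0,0]
    - [0,0,0]
  gripper: [0,0,0,0]

```text
clock: 9.28
eef_pos: [532.6, 307.6, 73.8]
eef_rot: [180.0, 0.0, 15.5]
contact_force: [-0.6, 0.5, -0.0]
width: -0.3
finger_force: 0.2
```

>>> servo_tool:
  offset:
    - [0,0.001,0]
    - [0,0.001,0]
    - [0,0.001,0]
    - [0,0,0]
  delta_rot:
    - [0,0,0]
    - [0,0,0]
    - [0,0,0]
    - [0,0,0]
  gripper: [0,0,0,0]

```text
clock: 9.78
eef_pos: [533.5, 304.6, 73.8]
eef_rot: [180.0, -0.0, 15.5]
contact_force: [-0.1, -1.2, 0.5]
width: -0.2
finger_force: 0.1
```

>>> servo_tool:
  offset:
    - [0,0.001,0]
    - [0,0.001,0]
    - [0,0,0]
  delta_rot:
    - [0,0,0]
    - [0,0,0]
    - [0,0,0]
  gripper: [0,0,0]

```text
clock: 10.15
eef_pos: [533.9, 302.6, 73.8]
eef_rot: [180.0, 0.0, 15.5]
contact_force: [-0.4, -0.3, 0.2]
width: -0.2
finger_force: 0.0
```

```bash
python3 go.py; python3 -c "
from h import *
im=eyes.capture('scene');cv2.imwrite('pics/s4.png',im);cv2.imwrite('pics/s4c.png',cv2.resize(im[240:350,130:260],None,fx=5,fy=5,interpolation=cv2.INTER_CUBIC))"
```

```text
t 10.15 p [533.9 302.6  73.8] F [-0.4 -0.3  0.2] w -0.2
```

View pics/s4c.png

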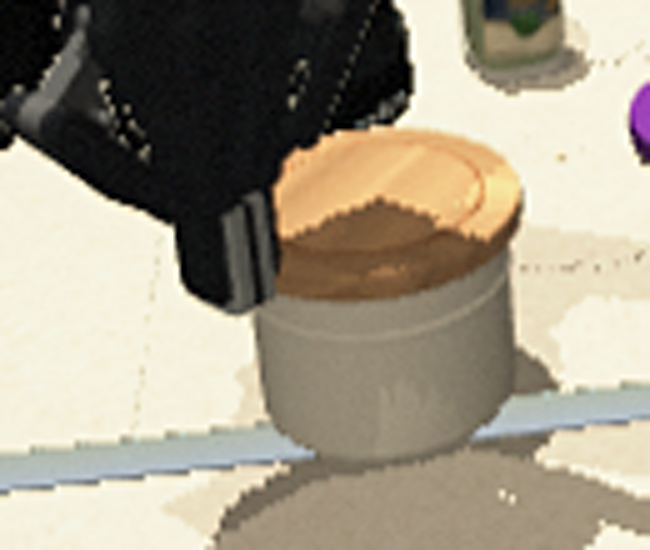

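The fingers are next to or just touching the lid edge at around full-image (185,295). I'll carry on.

>>> servo_tool:
  offset:
    - [0,0.001,0]
    - [0,0.001,0]
    - [0,0,0]
  delta_rot:
    - [0,0,0]
    - [0,0,0]
    - [0,0,0]
  gripper: [0,0,0]

```text
clock: 10.58
eef_pos: [534.5, 300.8, 73.8]
eef_rot: [180.0, 0.0, 15.5]
contact_force: [-0.2, 0.4, 0.2]
width: 0.4
finger_force: 0.0
```

>>> servo_tool:
  offset:
    - [0,0.001,0]
    - [0,0.001,0]
    - [0,0,0]
  delta_rot:
    - [0,0,0]
    - [0,0,0]
    - [0,0,0]
  gripper: [0,0,0]

```text
clock: 10.95
eef_pos: [535.0, 298.9, 73.8]
eef_rot: [180.0, 0.0, 15.5]
contact_force: [-0.1, 0.4, -1.1]
width: 0.4
finger_force: 0.0
```

>>> servo_tool:
  offset:
    - [0,0.001,0]
    - [0,0,0]
  delta_rot:
    - [0,0,0]
    - [0,0,0]
  gripper: [0,0]

```text
clock: 11.2
eef_pos: [535.3, 298.0, 73.8]
eef_rot: [180.0, 0.0, 15.5]
contact_force: [-0.1, 0.4, 0.6]
width: -0.1
finger_force: 0.0
```

```bash
python3 -c "
from h import *
im=eyes.capture('scene');a=im[240:350,130:260]
b=eyes.capture('top')[170:280,120:250]
cv2.imwrite('pics/s5c.png',np.hstack([cv2.resize(q,(390,330),interpolation=cv2.INTER_CUBIC) for q in (a,b)]))"
```

```text
(no output)
```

View pics/s5c.png

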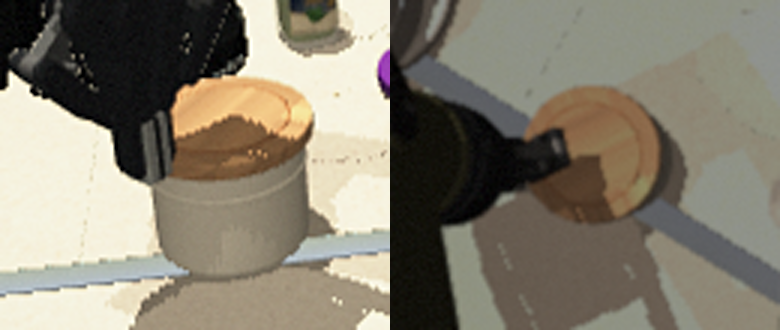

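The lid is sliding: its right edge in the scene view has gone from 233.1 to 235 px. I'll compare with the predicted home position.

Run:
```python
from fit import *
ims={c:eyes.capture(c) for c in ci}; o0={c:cv2.imread(f"pics/{c}1.png") for c in ci}
# unoccluded-side supports: measured vs initial
for c,bx in zip(("top","scene"),B["left"][:2]):
    for n,I in(("init",o0),("now",ims)):
        ys,xs=np.nonzero(mask(I[c],bx)); print(c,n,"xmax",xs.max(),"ymin",ys.min(),"ymax",ys.max())
    for n,p in(("fit0",[548,251,72.7,.111,.052]),("home",[551,242,67,.013,.02])):
        q=proj(c,disc(np.array(p))); print(c,n,q.max(0).round(1),q.min(0).round(1))
```

```text
top init xmax 207 ymin 201 ymax 246
top now xmax 211 ymin 200 ymax 245
top fit0 [207.7 246.3] [159.4 199.7]
top home [212.3 245.1] [164.7 198.7]
scene init xmax 232 ymin 268 ymax 298
scene now xmax 234 ymin 266 ymax 301
scene fit0 [232.7 298.2] [170.9 267.4]
scene home [236.5 300.8] [175.4 266. ]
```

It has moved about 8 mm toward the centre, with 1–3 mm to go.

>>> servo_tool:
  offset:
    - [0,0.001,0]
    - [0,0.001,0]
    - [0,0,0]
  delta_rot:
    - [0,0,0]
    - [0,0,0]
    - [0,0,0]
  gripper: [0,0,0]

```text
clock: 11.78
eef_pos: [535.8, 296.3, 73.8]
eef_rot: [-180.0, -0.0, 15.5]
contact_force: [0.3, 1.1, -0.7]
width: -0.4
finger_force: 0.5
```

```bash
cat > chk.py <<'E'
from fit import *
for c,bx in zip(("top","scene"),B["left"][:2]):
    ys,xs=np.nonzero(mask(eyes.capture(c),bx)); print(c,"xmax",xs.max(),"ymin",ys.min(),"ymax",ys.max())
E
python3 chk.py; python3 go.py
```

```text
top xmax 211 ymin 200 ymax 245
scene xmax 235 ymin 266 ymax 300
t 11.875 p [535.8 296.3  73.8] F [-0.2  1.4 -1.8] w 0.2
```

>>> servo_tool:
  offset:
    - [0,0.001,0]
    - [0,0,0]
  delta_rot:
    - [0,0,0]
    - [0,0,0]
  gripper: [0,0]

```text
clock: 12.12
eef_pos: [536.1, 295.1, 73.8]
eef_rot: [-180.0, -0.0, 15.5]
contact_force: [0.3, 1.2, -0.7]
width: -0.3
finger_force: 0.5
```

>>> servo_tool:
  offset:
    - [0,0.001,0]
    - [0,0,0]
  delta_rot:
    - [0,0,0]
    - [0,0,0]
  gripper: [0,0]

```text
clock: 12.38
eef_pos: [536.4, 294.1, 73.8]
eef_rot: [180.0, 0.0, 15.5]
contact_force: [-0.4, 0.9, -0.2]
width: 0.1
finger_force: 0.5
```

```bash
python3 chk.py; python3 go.py
```

```text
top xmax 212 ymin 200 ymax 244
scene xmax 236 ymin 266 ymax 300
t 12.475 p [536.3 294.1  73.8] F [-0.4  0.3 -0.3] w -0.1
```

The lid edge now matches the home prediction. I'll back off, raise, and check the fit with no occlusion.

>>> servo_tool:
  offset:
    - [0,-0.01,0]
    - [0,-0.02,0]
    - [0,0,-0.05]
    - [0,0,-0.05]
    - [0.05,0.02,-0.02]
    - [0.055,0.03,0]
    - [0.055,0.03,0]
    - [0,0,0]
  delta_rot:
    - [0,0,0]
    - [0,0,0]
    - [0,0,0]
    - [0,0,0]
    - [0,0,0]
    - [0,0,0]
    - [0,0,0]
    - [0,0,0]
  gripper: [0,0,0,0,0,0,0,0]

```text
clock: 13.48
eef_pos: [707.7, 288.4, 192.2]
eef_rot: [179.9, -0.1, 15.4]
contact_force: [-0.7, 0.3, 0.3]
width: 0.4
finger_force: 0.0
```

```bash
python3 - <<'E'
from fit import *
ims={c:eyes.capture(c) for c in ci}
fit(ims); m=mask(ims["top"],B["left"][0]); ys,xs=np.nonzero(m);print(xs.min(),xs.max(),ys.min(),ys.max())
a=ims["scene"][240:350,130:260]; b=ims["top"][170:280,120:250]
cv2.imwrite('pics/s6c.png',np.hstack([cv2.resize(q,(390,330),interpolation=cv2.INTER_CUBIC) for q in (a,b)]))
E
python3 go.py
```

```text
left [ 5.52534e+02  2.40914e+02  6.71680e+01  1.00000e-02 -3.00000e-03] rms 0.47
mid [ 4.91435e+02 -9.89000e+00  6.69150e+01  1.40000e-02  1.90000e-02] rms 0.46
right [ 5.6102e+02 -2.5405e+02  6.6617e+01 -6.0000e-03  2.1000e-02] rms 0.34
167 212 199 245
t 13.575 p [703.1 289.7 192.6] F [-0.4 -0.3 -0.2] w 0.3
```

View pics/s6c.png

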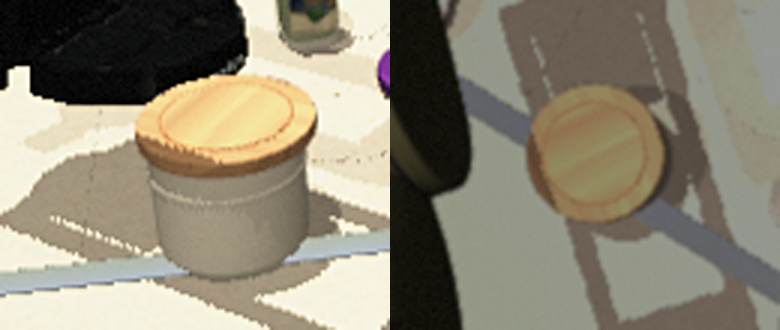

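The left lid now fits level, at the same height as the other two, and looks seated in both views. I'll press it once more to confirm, then the middle and right lids.

```bash
python3 go.py 551,242,192 551,242,86 551,242,150 491,-10,150 491,-10,86 491,-10,150 561,-253,150
```

```text
t 13.575 p [703.1 289.7 192.6] F [-0.4 -0.3 -0.2] w 0.3
551,242,192 tool delta mm [-159.3    5.3    0.9] norm 159.0
551,242,86 tool delta mm [2.00e-01 1.00e-01 1.06e+02] norm 106.0
551,242,150 tool delta mm [ -0.1  -0.  -64. ] norm 64.0
491,-10,150 tool delta mm [-1.252e+02  2.268e+02  1.000e-01] norm 259.0
491,-10,86 tool delta mm [ 0.1  0.  64. ] norm 64.0
491,-10,150 tool delta mm [ -0.1  -0.  -64. ] norm 64.0
561,-253,150 tool delta mm [ 2.500e+00  2.529e+02 -2.000e-01] norm 253.0
```

>>> servo_tool:
  offset:
    - [-0.04,0.001,0]
    - [-0.04,0.001,0]
    - [-0.04,0.001,0]
    - [-0.039,0.002,0]
    - [0,0,0.04]
    - [0,0,0.04]
    - [0,0,0.02]
    - [0,0,0.006]
    - [0,0,0.002]
    - [0,0,0]
  delta_rot:
    - [0,0,0]
    - [0,0,0]
    - [0,0,0]
    - [0,0,0]
    - [0,0,0]
    - [0,0,0]
    - [0,0,0]
    - [0,0,0]
    - [0,0,0]
    - [0,0,0]
  gripper: [0,0,0,0,0,0,0,0,0,0]

```text
clock: 14.82
eef_pos: [552.1, 242.1, 86.9]
eef_rot: [-180.0, -0.1, 15.5]
contact_force: [-1.1, 0.2, 0.8]
width: 0.1
finger_force: 0.0
```

>>> servo_tool:
  offset:
    - [0,0,0.0015]
    - [0,0,0.001]
    - [0,0,0.001]
    - [0,0,0]
  delta_rot:
    - [0,0,0]
    - [0,0,0]
    - [0,0,0]
    - [0,0,0]
  gripper: [0,0,0,0]

```text
clock: 15.32
eef_pos: [551.7, 241.4, 82.2]
eef_rot: [180.0, 0.0, 15.5]
contact_force: [0.0, -0.2, -0.4]
width: 0.1
finger_force: 0.0
```

>>> servo_tool:
  offset:
    - [0,0,0.001]
    - [0,0,0.001]
    - [0,0,0.0005]
    - [0,0,0]
  delta_rot:
    - [0,0,0]
    - [0,0,0]
    - [0,0,0]
    - [0,0,0]
  gripper: [0,0,0,0]

```text
clock: 15.82
eef_pos: [551.7, 241.5, 80.1]
eef_rot: [-180.0, -0.0, 15.5]
contact_force: [-0.5, 0.2, 3.2]
width: 0.1
finger_force: 1.9
```

>>> servo_tool:
  offset:
    - [0,0,0.0005]
    - [0,0,0.0005]
    - [0,0,0]
  delta_rot:
    - [0,0,0]
    - [0,0,0]
    - [0,0,0]
  gripper: [0,0,0]

```text
clock: 16.2
eef_pos: [551.7, 241.5, 80.1]
eef_rot: [180.0, -0.0, 15.5]
contact_force: [-2.8, -1.9, 9.4]
width: 0.2
finger_force: 4.9
```

The left lid is firm at z = 80.1, so it is home. Next is the middle lid.

>>> servo_tool:
  offset:
    - [0,0,-0.025]
    - [0,0,-0.045]
    - [-0.0315,0.057,0]
    - [-0.0315,0.057,0]
    - [-0.031,0.057,0]
    - [-0.031,0.056,0]
    - [0,0,0.04]
    - [0,0,0.022]
    - [0,0,0]
    - [0,0,0]
  delta_rot:
    - [0,0,0]
    - [0,0,0]
    - [0,0,0]
    - [0,0,0]
    - [0,0,0]
    - [0,0,0]
    - [0,0,0]
    - [0,0,0]
    - [0,0,0]
    - [0,0,0]
  gripper: [0,0,0,0,0,0,0,0,0,0]

```text
clock: 17.45
eef_pos: [494.8, -1.6, 87.3]
eef_rot: [180.0, -0.1, 15.5]
contact_force: [-0.2, 0.1, 1.0]
width: -0.1
finger_force: 0.0
```

```bash
python3 go.py 491,-10,80.1
```

```text
t 17.45 p [494.8  -1.6  87.3] F [-0.2  0.1  1. ] w -0.1
491,-10,80.1 tool delta mm [-5.9  7.1  7.2] norm 12.0
```

>>> servo_tool:
  offset:
    - [-0.006,0.007,0]
    - [0,0,0.003]
    - [0,0,0.002]
    - [0,0,0.001]
    - [0,0,0.001]
    - [0,0,0.0005]
    - [0,0,0]
  delta_rot:
    - [0,0,0]
    - [0,0,0]
    - [0,0,0]
    - [0,0,0]
    - [0,0,0]
    - [0,0,0]
    - [0,0,0]
  gripper: [0,0,0,0,0,0,0]

```text
clock: 18.32
eef_pos: [490.2, -10.0, 80.1]
eef_rot: [180.0, -0.0, 15.5]
contact_force: [-2.1, -0.5, 6.9]
width: 0.1
finger_force: 3.9
```

>>> servo_tool:
  offset:
    - [0,0,0.0005]
    - [0,0,0.0005]
    - [0,0,0]
  delta_rot:
    - [0,0,0]
    - [0,0,0]
    - [0,0,0]
  gripper: [0,0,0]

```text
clock: 18.7
eef_pos: [490.3, -10.0, 80.0]
eef_rot: [180.0, -0.0, 15.5]
contact_force: [-5.0, 1.5, 16.4]
width: -0.2
finger_force: 8.2
```

The middle lid is firm at z = 80. Now the right lid.

>>> servo_tool:
  offset:
    - [0,0,-0.025]
    - [0,0,-0.045]
    - [0.001,0.05,0]
    - [0.001,0.05,0]
    - [0.001,0.05,0]
    - [0,0.05,0]
    - [0,0.053,0]
    - [0,0,0.04]
    - [0,0,0.021]
    - [0,0,0]
  delta_rot:
    - [0,0,0]
    - [0,0,0]
    - [0,0,0]
    - [0,0,0]
    - [0,0,0]
    - [0,0,0]
    - [0,0,0]
    - [0,0,0]
    - [0,0,0]
    - [0,0,0]
  gripper: [0,0,0,0,0,0,0,0,0,0]

```text
clock: 19.95
eef_pos: [559.1, -252.4, 85.1]
eef_rot: [-179.8, 0.2, 15.5]
contact_force: [0.1, 0.4, 0.8]
width: -0.2
finger_force: 0.0
```

```bash
python3 go.py 561,-253,80.1
```

```text
t 19.95 p [ 559.1 -252.4   85.1] F [0.1 0.4 0.8] w -0.2
561,-253,80.1 tool delta mm [1.7 1.1 5. ] norm 5.0
```

>>> servo_tool:
  offset:
    - [0,0,0]
    - [0,0,0.002]
    - [0,0,0.001]
    - [0,0,0.001]
    - [0,0,0.001]
    - [0,0,0]
  delta_rot:
    - [0,0,0]
    - [0,0,0]
    - [0,0,0]
    - [0,0,0]
    - [0,0,0]
    - [0,0,0]
  gripper: [0,0,0,0,0,0]

```text
clock: 20.7
eef_pos: [560.7, -253.0, 82.2]
eef_rot: [-180.0, 0.0, 15.5]
contact_force: [-0.2, -0.0, -0.1]
width: -0.0
finger_force: 0.0
```

>>> servo_tool:
  offset:
    - [0,0,0.0005]
    - [0,0,0.0005]
    - [0,0,0.0005]
    - [0,0,0]
  delta_rot:
    - [0,0,0]
    - [0,0,0]
    - [0,0,0]
    - [0,0,0]
  gripper: [0,0,0,0]

```text
clock: 21.2
eef_pos: [560.7, -253.1, 80.7]
eef_rot: [-180.0, 0.0, 15.5]
contact_force: [-0.7, -0.2, 0.0]
width: 0.1
finger_force: 0.0
```

>>> servo_tool:
  offset:
    - [0,0,0.0007]
    - [0,0,0.0005]
    - [0,0,0.0005]
    - [0,0,0]
  delta_rot:
    - [0,0,0]
    - [0,0,0]
    - [0,0,0]
    - [0,0,0]
  gripper: [0,0,0,0]

```text
clock: 21.7
eef_pos: [560.8, -253.1, 80.1]
eef_rot: [180.0, -0.0, 15.5]
contact_force: [-0.7, 0.4, 6.7]
width: -0.1
finger_force: 3.3
```

>>> servo_tool:
  offset:
    - [0,0,0]
    - [0,0,-0.02]
    - [0,0,-0.05]
    - [0,0,-0.05]
    - [-0.05,0,0]
    - [-0.05,0,0]
    - [0,0,0]
    - [0,0,0]
  delta_rot:
    - [0,0,0]
    - [0,0,0]
    - [0,0,0]
    - [0,0,0]
    - [0,0,0]
    - [0,0,0]
    - [0,0,0]
    - [0,0,0]
  gripper: [0,0,0,0,0,0,0,0]

```text
clock: 22.7
eef_pos: [464.9, -280.1, 199.4]
eef_rot: [180.0, -0.1, 15.5]
contact_force: [0.4, 0.1, -0.0]
width: 0.0
finger_force: 0.0
```

```bash
python3 - <<'E'
from fit import *
ims={c:eyes.capture(c) for c in ci}
fit(ims); cv2.imwrite("pics/s7.png",ims["scene"])
E
python3 go.py
```

```text
left [ 5.51865e+02  2.40995e+02  6.74750e+01  1.10000e-02 -0.00000e+00] rms 0.52
mid [ 4.91522e+02 -1.02170e+01  6.67070e+01  1.30000e-02  2.00000e-02] rms 0.49
right [ 5.61019e+02 -2.54031e+02  6.67860e+01  1.00000e-03  1.80000e-02] rms 0.32
t 22.8 p [ 465.6 -279.9  199.2] F [-0.5 -0.2  0. ] w 0.2
```

View pics/s7.png

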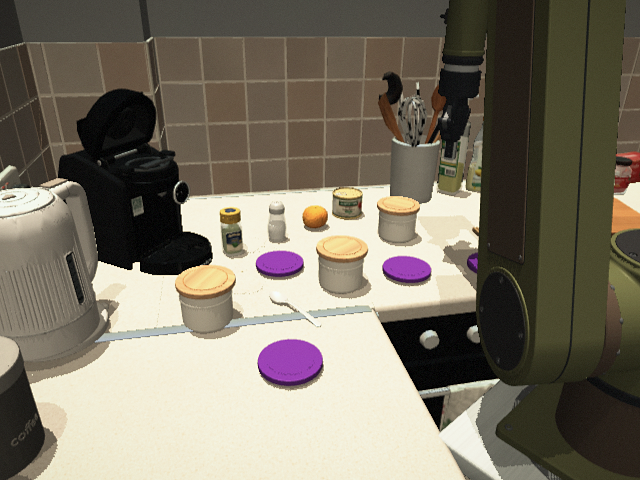

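All three lids sit level, at about (206,281), (342,249) and (398,207). The other things haven't moved and the arm is clear, so I'm handing in.

```bash
python3 -c "
from plant import r; print(r.sign_off())"
```

```text
the job is handed in; nothing more can be done
None
```

The left lid was the one off its seat: I pushed it until it dropped home and pressed all three from left to right. All three now sit level at the same height, and the job is handed in, though the hand-in returned no verdict.

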